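# Rock the pendulum angle gauge on the sprung stud to its set mark and hold it

### The arm

A 6-joint arm with a two-finger parallel gripper is mounted at the origin on the work surface. World frame = base frame: x ahead of the robot, y to its left, z up, the work surface at z = 0. Lengths are in m, angles in rad, forces in N, time in s.
With the tool pointing down it reaches from about 0.425 to 0.95 m from the base axis. Payload 3.5 kg.
Tool frame: the origin (TCP) lies at the very end of the fingers, on their centre line; the grasp point (between the pads) lies 19 mm behind it; z points along the fingers, y is the line along which they close (so a half turn about z gives the same grasp; the last joint's range is limited). The gripper opens to 85 mm and grips with 20 to 120 N. Pads are 22 mm wide; open, the fingers measure 114 mm over their backs; the gripper's body (76 mm by 85 mm) begins 54 mm behind the grasp point. The pads swing forward as they close: fully open they stand 13 mm farther back than shut.
Start: joints at [0.977, 0.286, 1.577, -0, 1.279, -0.15], TCP at [0.29, 0.61, 0.231] pointing down, gripper open.
Joint ranges: [-2.77, 2.77], [-0.9, 2.22], [0.21, 2.48], [-1.53, 4.67], [0.24, 2.81], [-2.84, 2.84]. Speed limits (rad/s): [2.79, 2.79, 3.14, 3.14, 3.14, 3.14].

### API

Orientations are given as a unit quaternion [x, y, z, w].
In Python, from plant import ctrl gives the robot as it stands.
- The arm moves only by the tool carry_out, never from a script. Its argument "deltas" is one flat list of numbers, 6 for each row, row after row: the shift along the tool's x, y, z in m, then the turn, a rotation vector about the tool's x, y, z in rad. A call has 1 to 5 rows; each row is the pose to reach, as a shift and turn from the pose commanded when the call began, along the tool's axes at that moment; what a row does not reach only later rows make up. A row lasts 1/8 s, in which the tool goes at most 62.5 mm and 10.7 degrees, less where a joint would pass 70% of its speed; a pose out of reach is approached as far as the arm can. A call with a gripper value outside its range is refused whole. "grip" is the opening in per cent of the stroke, from 0 (shut) to 100 (fully open), set as the call begins (left out, the last holds). The fingers move at their own pace and stop on an object; "grip_force" is the grip in N (left out, the last holds). Time passes only in rows, so rows that repeat a pose let the fingers close. It gives the time, the measured TCP pose, the force, the opening and the grip force at its end, in the units of the state.
- ctrl.get_state(): the state, without advancing time (a new reading comes with each control period).
- ctrl.read_camera(name): name is "scene" or "side" or "wrist"; returns (picture, depth): 384x512x3 uint8, red, green, blue; 384x512 float32, m along the optical axis (not along the pixel's ray), 0 where there is no reading.
- ctrl.camera_model(name): a dict with "intrinsics" (3x3 intrinsics, pixels), "extrinsics" (4x4, takes a point from world to camera coordinates); the wrist camera has in their place "hand_eye" (4x4, takes a point from camera to tool coordinates, whose origin is the TCP and whose axes are the flange's). Camera axes: x right, y down, z forward; pixel columns grow to the right and rows downward; lengths in m; the calibration is good to about 2 mm. The wrist camera is an equidistant fisheye: a pixel r from the principal point sees the ray r / f radians off the axis. A picture is of the moment at which its call begins: read the wrist's pose just before it. camera_model takes no time and is no camera call.
- ctrl.sign_off(): hands the job in; it is judged then, once.
Trained networks look in the newest picture that a camera, given by its name, has taken for a name from the list of things; names that differ only in an ending like _2 or _b are one class to them, and where a whole thing is asked for, a point or a joint stands for the part that bears it (a point fixed in the world has none). Each returns a list of dicts, best first, with "score" (0 to 1); they miss things now and then, are a little off and sometimes report something else, mostly with a low value. They report only what shows in the picture. A call takes as long as a camera call. They do not tell look-alikes from the thing itself.
- ctrl.find_in(camera, query): "uv" ([column, row] in pixels, amid what is visible of it).
The state is a dict: "time": time; "qpos": joint angles; "dq": joint speeds; "joint_efforts": joint torques, N m; "eef_pos": TCP position; "tcp_rot": TCP orientation; "contact_force": force on the tool from outside, world axes, zero at the start; "wrist_torque": the same for the moment, N m; "opening": opening from 0.0 (shut) to 1.0 (fully open); "finger_force": force on a finger pad.
Only numpy, scipy, OpenCV 4.12 (cv2) and the standard library are available. Lean on these libraries where they do the work, as an engineer would, in place of code of your own. Each camera call takes 0.05 s, during which the arm holds its last target. There are 200 camera calls.

### The job

Slide the pendulum angle gauge out of the open end of its parking channel, carry it to the small stand and set its foot, upright and centred, on the round crown of the sprung stud, pressing the stud gently part-way down but never to its stop. Then rock the gauge on the crown, leaning its top towards the side where the mark is set, until the swinging pointer settles on the mark, and finish while still holding it there in the gripper, pressed lightly on the stud and still. Leave the other things on the bench where they are.

Things in the scene. Friction and masses are not known exactly. Their poses are not given: they have to be found in the camera images.
- gauge: pendulum angle gauge, loose, 0.3 to 0.5 kg: foot plate 40 x 80 x 5 mm (x, y, z); upright round dial body 100 mm across, 20 mm thick (x), its centre 70 mm up; grey block handle 22 x 30 x 44 mm on top, 114 to 158 mm up, to be gripped across its 30 mm (along y). Origin: centre of the foot's underside; z up, y along the foot, +x out of the white dial face (at the start away from the robot)
- handle (a point): middle of the gauge's handle, 138 mm above the underside of its foot; axes as the gauge's
- foot (a point): centre of the underside of the gauge's foot; axes as the gauge's
- pointer (a joint): rad about the gauge's +x, of the swinging weighted needle pivoted at the dial's centre: 0 pointing at the middle of the foot, positive with its tip towards the gauge's +y. It hangs plumb once settled (about 3 swings a second, dying down in about 2 s), so turning the gauge by -a about its own +x (top leaning to its +y side) makes it read +a
- mark (a joint): rad, angle of the black index tab, 14 mm wide, on the dial's rim (the mark), same zero and sense as the pointer; set between 0.17 and 0.38, so always on the gauge's +y side; stiff, it stays as set. The pointer is on the mark when both read the same
- pointer_tip (a point): tip of the pointer, 34 mm from its pivot, in front of the dial; its z axis runs from the tip to the pivot
- mark_tip (a point): inner end of the mark, 35 mm from the dial's centre, in front of the dial; its z axis points to the dial's centre
- channel: aluminium parking channel fixed to the bench, 70 x 110 x 20 mm (x, y, z); floor 6 mm thick, slot inside 46 mm wide and 9 mm high under two lips 5 mm thick with a 26 mm gap, so the foot cannot be lifted out. Stop at the +y end, open at -y: the gauge slides out along -y and is clear after 0.1 m. The gauge's axes agree with it at the start. Origin: centre of its underside
- stand: stand of the stud, fixed to the bench: dark steel base 70 x 70 x 20 mm with a sleeve 36 mm across up to 45 mm. Origin at the centre of its underside
- crown (a point): highest point of the stud, 81 mm above the bench when not pressed; it is the top of a ball of radius 16 mm. The stud is uneven: a small lug beside the ball, on the stand's +x side, 15 mm lower than the crown and reaching 26 mm from its axis
- stud (a joint): how far the stud is pressed down, m: 0 free, 0.012 at its stop; a spring takes about 2 N to start and about 8 N at the stop
- hub: turned aluminium flanged hub, flange 64 mm across and 8 mm thick, boss 32 mm across, 30 mm tall; a bystander to leave alone; origin at the centre of its underside
- ringgauge: steel ring gauge, 72 mm outside, 48 mm bore, 28 mm tall; a bystander to leave alone; origin at the centre of its underside
- parallel: ground steel parallel bar 16 x 120 x 30 mm (x, y, z); a bystander to leave alone; origin at the centre of its underside
- veeblock: dark steel vee block 50 x 60 x 40 mm; a bystander to leave alone; origin at the centre of its underside
- oiler: small amber oil bottle, 34 mm across, 85 mm tall; a bystander to leave alone; origin at the centre of its underside
- wrench: small open-end wrench, 150 mm long, lying flat along its x axis; a bystander to leave alone; origin at the centre of its underside
- plug: plain steel plug gauge, a 24 mm cylinder 90 mm tall, standing; a bystander to leave alone; origin at the centre of its underside
Things that resemble listed ones, but are neither listed nor needed, are in the scene too. Leave any red or turquoise look-alike of the channel alone.

How it is judged:
On the way, in this order (a step that is already met when the one before it is completed fails the run):
1. the gauge has been slid out of the open end of the channel (y of gauge in the frame of channel between -0.2 and -0.096 m and z of gauge in the frame of channel below 0.08 m).
2. the gauge is set upright (within 0.1 rad) on the stud, pressing it 1.5 to 10.5 mm down (value of joint stud between 0.0015 and 0.0105 m and angle between gauge's own z axis and vertical below 0.1 rad and horizontal distance between foot and crown below 0.018 m and contact force between gauge and stand above 0.5 N), for 0.2 s.
At the end, for the whole second after the job is handed in: the gauge is held in the fingers with the centre of its foot within 20 mm (seen from above) of the crown and more than 60 mm above the bench, pressing the stud 1.5 to 10.5 mm down; the pointer has settled (slower than 0.25 rad/s) within 0.06 rad of the mark, and the gauge is at rest (value of joint stud between 0.0015 and 0.0105 m and contact force between gauge and stand above 0.5 N and contact force between gauge and the fingers above 2 N and horizontal distance between foot and crown below 0.02 m and height (world z) of foot above 0.06 m and angle between the z axis of pointer_tip and the z axis of mark_tip, either way round below 0.06 rad and value of joint pointer between 0.1 and 0.45 rad and velocity of joint pointer between -0.25 and 0.25 rad/s and linear speed of gauge below 0.02 m/s); the arm keeps its last pose, push and grip.
It fails at once if the stud is driven to its stop (value of joint stud above 0.0116 m).
It fails at once if a bystander is shifted by more than 20 mm (distance of any of hub, ringgauge, parallel, veeblock, oiler, wrench, plug from where it was at the start of the episode above 0.02 m).
It also fails if it takes over 48 s, if anything falls off the work surface, if the arm or the gripper's body presses on something with over 40 N, if the wrist force passes 120 N, or if a joint passes its speed limit or range.

## Working session

There is one attempt and no reset: what is moved stays moved. The work goes in short steps, Python scripts to look and compute and a tool call to move; the robot and the scene stay as the last step left them, time stands still between calls to the robot, and variables do not carry over. Pictures are saved under pics/ and viewed, at most 10 in all, crops included, and the job is handed in when it is done.

Besides the shell and the picture viewer there is one more tool, called after "Request:" as name(argument=value, ...) on one line, values as JSON. carry_out: Moves the arm, as the interface text tells. Its arguments: {"type":"object","properties":{"deltas":{"type":"array"},"grip":{"type":"number"},"grip_force":{"type":"number"}},"required":["deltas"]}

```bash
mkdir -p pics; ls; cat > h.py <<'E'
import numpy as np, cv2
from plant import ctrl
from scipy.spatial.transform import Rotation as R
def cam(n):
    m=ctrl.camera_model(n); return np.array(m["intrinsics"]),m
def world(n,u,v,d,st=None):
    K,m=cam(n)
    if n!="wrist":
        p=np.linalg.inv(K)@[u,v,1]*d
        return (np.linalg.inv(np.array(m["extrinsics"]))@[*p,1])[:3]
    x=(u-K[0,2])/K[0,0]; y=(v-K[1,2])/K[1,1]; r=np.hypot(x,y)+1e-9
    p=np.array([x/r*np.tan(r),y/r*np.tan(r),1])*d
    q=(np.array(m["hand_eye"])@[*p,1])[:3]
    return R.from_quat(st["tcp_rot"]).apply(q)+st["eef_pos"]
def proj(n,P):
    K,m=cam(n); c=np.array(m["extrinsics"])@[*P,1]; u=K@c[:3]; return u[:2]/u[2]
E
python3 - <<'E'
from h import *
print(ctrl.get_state())
for n in ["scene","side"]:
    im,d=ctrl.read_camera(n); cv2.imwrite(f"pics/{n}0.png",im[:,:,::-1]); np.savez(f"{n}0.npz",im=im,d=d)
    for q in ["gauge","handle","mark_tip","pointer_tip","channel","stand","hub","ringgauge","parallel","veeblock","oiler","wrench","plug"]:
        for r in ctrl.find_in(n,q)[:3]:
            u,v=r["uv"]; dd=d[int(v),int(u)]
            print(n,q,round(r["score"],2),np.round([u,v]),world(n,u,v,dd).round(3))
E
```

```text
pics
{'time': 0.0, 'qpos': array([ 9.77023462e-01,  2.87199705e-01,  1.57818971e+00, -4.81836325e-06,
        1.27859490e+00, -1.49967213e-01]), 'dq': array([ 3.24247122e-06,  1.58462976e-04,  7.29337375e-05,  2.94557993e-04,
       -3.78080239e-04,  1.77955905e-04]), 'joint_efforts': array([ 7.95944788e-05, -4.05985773e+01, -2.92624676e+01, -2.18496884e-04,
        5.77374478e-03, -1.94604567e-06]), 'eef_pos': array([0.28941113, 0.60907587, 0.2299176 ]), 'tcp_rot': array([ 2.20085352e-01,  9.75479886e-01, -1.11493192e-03, -4.32365961e-04]), 'contact_force': array([-0.23995496,  0.42465899, -0.06357487]), 'wrist_torque': array([ 0.02995682, -0.06197185,  0.00058642]), 'finger_force': 0.0, 'opening': 1.0017069065858992}
scene gauge 0.73 [274. 154.] [0.538 0.211 0.111]
scene handle 0.9 [276. 151.] [0.54  0.214 0.12 ]
scene handle 0.52 [173. 278.] [ 0.507 -0.201  0.08 ]
scene handle 0.38 [114. 302.] [ 0.42  -0.305  0.055]
scene mark_tip 0.68 [176. 287.] [ 0.513 -0.205  0.047]
scene mark_tip 0.44 [330. 191.] [0.701 0.232 0.035]
scene channel 0.88 [277. 176.] [0.547 0.216 0.02 ]
scene cha
[... 809 characters left out ...]
ide channel 0.87 [150. 160.] [0.442 0.422 0.002]
side channel 0.75 [210. 182.] [0.51  0.216 0.018]
side stand 0.74 [317. 284.] [ 0.494 -0.212  0.034]
side hub 0.77 [281. 233.] [ 0.539 -0.04   0.017]
side hub 0.27 [263. 150.] [0.692 0.218 0.037]
side ringgauge 0.72 [208. 244.] [0.383 0.034 0.023]
side parallel 0.6 [326. 203.] [ 0.686 -0.04   0.028]
side parallel 0.29 [209. 159.] [0.522 0.227 0.085]
side veeblock 0.77 [262. 150.] [0.69  0.219 0.037]
side oiler 0.85 [422. 256.] [ 0.717 -0.308  0.046]
side wrench 0.91 [234. 248.] [0.432 0.001 0.004]
side wrench 0.23 [210. 243.] [0.386 0.033 0.025]
side plug 0.95 [319. 332.] [ 0.399 -0.315  0.074]
side plug 0.28 [281. 234.] [ 0.541 -0.041  0.014]
```

```bash
python3 - <<'E'
import cv2,numpy as np
a=cv2.imread("pics/scene0.png");b=cv2.imread("pics/side0.png")
cv2.imwrite("pics/c0.png",cv2.resize(a,(800,600)))
g=cv2.resize(a[110:210,210:340],(400,308),interpolation=2); s=cv2.resize(b[120:220,140:270],(400,308),interpolation=2)
g2=cv2.resize(a[240:330,110:240],(400,277),interpolation=2); s2=cv2.resize(b[230:350,240:400],(400,277),interpolation=2)
cv2.imwrite("pics/c1.png",np.vstack([np.hstack([g,s]),np.hstack([g2,s2])]))
E
```

```text
(no output)
```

View pics/c0.png

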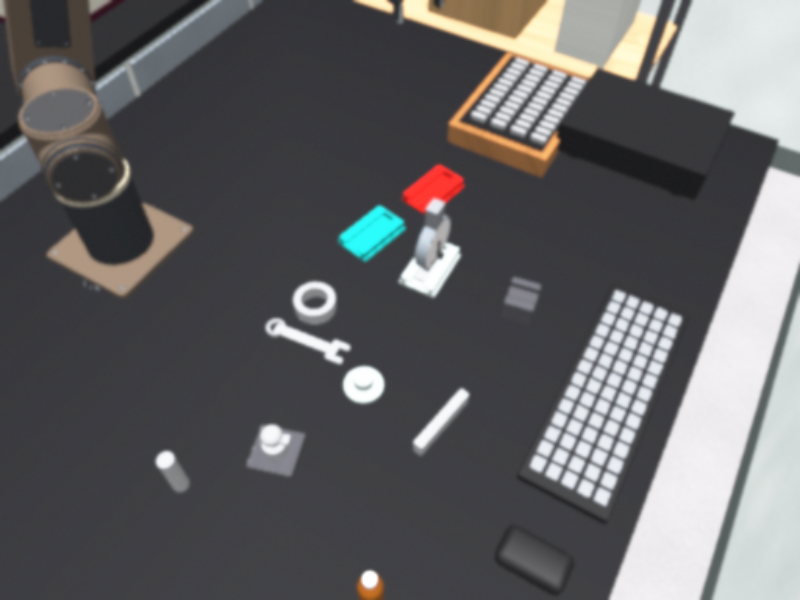

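View pics/c1.png

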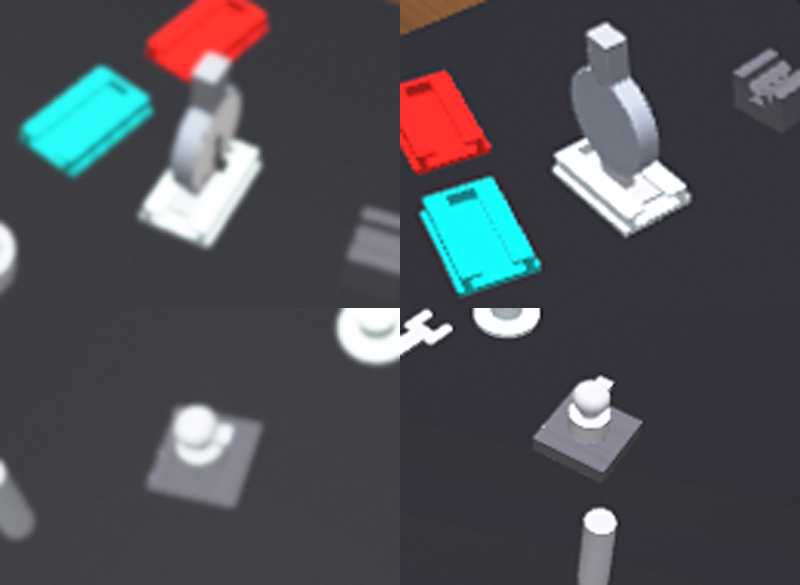

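The one meant is the bare aluminium channel holding the gauge, at scene px (277,176). The red one (277,121) and turquoise one (237,148) are the look-alikes. The stand is at (177,288), and its lug points roughly towards +x. Next I fit poses from depth.

```bash
cat >> h.py <<'E'
def cloud(n,d):
    K,m=cam(n); v,u=np.nonzero(d>0); z=d[v,u]
    p=np.linalg.inv(K)@np.vstack([u*z,v*z,z]); 
    return (np.linalg.inv(np.array(m["extrinsics"]))@np.vstack([p,np.ones(len(z))]))[:3].T,u,v
E
python3 - <<'E'
from h import *
for n in ["scene","side"]:
    P,u,v=cloud(n,np.load(n+"0.npz")["d"])
    def rect(c,r,z0,z1):
        s=(np.hypot(P[:,0]-c[0],P[:,1]-c[1])<r)&(P[:,2]>z0)&(P[:,2]<z1)
        Q=P[s]; 
        if len(Q)<4: return len(Q)
        (cx,cy),(w,h),a=cv2.minAreaRect((Q[:,:2]*1000).astype(np.float32)); return len(Q),round(cx),round(cy),round(w),round(h),round(a,1),Q[:,2].mean().round(4),Q[:,2].max().round(3)
    print(n,"chan",rect((.535,.215),.09,.012,.026)); print("handletop",rect((.535,.215),.08,.155,.18),rect((.535,.215),.08,.14,.18),rect((.535,.215),.08,.13,.18))
    print("base",rect((.505,-.205),.06,.012,.026),"ball",rect((.505,-.205),.06,.074,.09),rect((.505,-.205),.06,.069,.09),'lug',rect((.505,-.205),.06,.06,.069))
    print("table",np.median(P[(abs(P[:,0]-.6)<.03)&(abs(P[:,1]-.07)<.03)][:,2]))
    for nm,c in dict(ring=(.38,.05),hub=(.54,-.04),wr=(.43,0),vee=(.7,.23)).items(): print(nm,rect(c,.06,.006,.2))
print(cam("wrist"))
E
```

```text
scene chan (354, 529, 242, 64, 116, 1.9, np.float64(0.0193), np.float64(0.026))
handletop (91, 530, 242, 23, 31, 7.0, np.float64(0.1631), np.float64(0.168)) (140, 530, 242, 23, 31, 2.8, np.float64(0.1577), np.float64(0.168)) (169, 530, 241, 23, 31, 2.3, np.float64(0.1538), np.float64(0.168))
base (578, 503, -197, 71, 71, 17.3, np.float64(0.0198), np.float64(0.026)) ball (100, 505, -198, 24, 25, 38.8, np.float64(0.0782), np.float64(0.084)) (136, 504, -198, 29, 28, 36.6, np.float64(0.0764), np.float64(0.084)) lug (58, 512, -199, 40, 17, 40.5, np.float64(0.0657), np.float64(0.069))
table 0.0005917854097665654
ring (495, 389, 44, 103, 99, 25.7, np.float64(0.0215), np.float64(0.033))
hub (428, 541, -20, 62, 95, 52.4, np.float64(0.0156), np.float64(0.036))
wr (408, 430, 20, 118, 78, 2.0, np.float64(0.0142), np.float64(0.031))
vee (477, 706, 245, 53, 66, 11.8, np.float64(0.0317), np.float64(0.046))
side chan (365, 530, 239, 66, 114, 1.3, np.float64(0.0171), np.float64(0.025))
handletop (83, 529, 240, 24, 32, 9.2, np.float64(0.1603), np.float64(0.164)) (144, 528, 240, 25, 32, 9.2, np.float64
[... 685 characters left out ...]
 np.float64(0.044))
(array([[297.31863964,   0.        , 261.11218856],
       [  0.        , 297.31863964, 195.18937544],
       [  0.        ,   0.        ,   1.        ]]), {'intrinsics': array([[297.31863964,   0.        , 261.11218856],
       [  0.        , 297.31863964, 195.18937544],
       [  0.        ,   0.        ,   1.        ]]), 'hand_eye': array([[ 2.18684479e-04, -9.46894525e-01, -3.21544258e-01,
         8.34961953e-02],
       [ 9.99999771e-01,  1.25222824e-06,  6.76419172e-04,
        -4.36750580e-04],
       [-6.40094965e-04, -3.21544332e-01,  9.46894309e-01,
        -1.42933233e-01],
       [ 0.00000000e+00,  0.00000000e+00,  0.00000000e+00,
         1.00000000e+00]])})
```

```bash
cat >> h.py <<'E'
def go(p,yaw,tilt=0):
    "deltas to TCP p; tool x at world angle yaw (deg), pointing down, then turned by tilt about world x"
    s=ctrl.get_state(); R0=R.from_quat(s["tcp_rot"])
    c,sn=np.cos(np.radians(yaw)),np.sin(np.radians(yaw))
    Rt=R.from_rotvec([tilt,0,0])*R.from_matrix(np.array([[c,sn,0],[sn,-c,0],[0,0,-1]]))
    print("shift",R0.inv().apply(np.array(p)-s["eef_pos"]).round(4),"turn",(R0.inv()*Rt).as_rotvec().round(4),"t",s["time"],"pos",s["eef_pos"].round(4))
E
python3 - <<'E'
from h import *
go([.530,.241,.235],1.6)
for n in ["scene","side"]: print(n,np.linalg.inv(np.array(cam(n)[1]["extrinsics"]))[:3,3])
E
```

```text
shift [-0.3752 -0.2298 -0.0037] turn [0.     0.     2.6699] t 1.4 pos [0.2898 0.6096 0.2313]
scene [ 0.86763707 -0.4824879   0.96635563]
side [ 0.00570959 -0.65378924  0.88930726]
```

Request:
carry_out(deltas=[-0.04, -0.025, 0, 0, 0, 0.18, -0.08, -0.05, 0, 0, 0, 0.36, -0.12, -0.075, 0, 0, 0, 0.54, -0.16, -0.1, 0, 0, 0, 0.72, -0.2, -0.125, 0, 0, 0, 0.9], grip=100)

```text
time: 2.02
eef_pos: [0.4174, 0.4095, 0.2315]
tcp_rot: [0.625, 0.781, 0.0, 0.0]
contact_force: [-0.2, 0.6, -0.4]
opening: 0.997
finger_force: 0.0
```

```bash
python3 -c "
from h import *
go([.530,.241,.235],1.6)"
```

```text
shift [-0.1891  0.0729 -0.0035] turn [ 2.0000e-04 -5.0000e-04  1.7641e+00] t 2.025 pos [0.4174 0.4095 0.2315]
```

Request:
carry_out(deltas=[-0.04, 0.015, 0, 0, 0, 0.18, -0.08, 0.03, 0, 0, 0, 0.36, -0.12, 0.045, 0, 0, 0, 0.54, -0.16, 0.06, 0, 0, 0, 0.72, -0.189, 0.073, -0.004, 0, 0, 0.9])

```text
time: 2.65
eef_pos: [0.531, 0.2415, 0.2351]
tcp_rot: [0.902, 0.431, -0.0, 0.0]
contact_force: [-0.7, 0.0, -0.2]
opening: 0.999
finger_force: 0.0
```

Request:
carry_out(deltas=[0, 0, 0, 0, 0, 0.18, 0, 0, 0, 0, 0, 0.36, 0, 0, 0, 0, 0, 0.54, 0, 0, 0, 0, 0, 0.72, 0, 0, 0, 0, 0, 0.864])

```text
time: 3.28
eef_pos: [0.5304, 0.2431, 0.2354]
tcp_rot: [1.0, 0.014, 0.0, -0.0]
contact_force: [0.7, -0.0, 0.9]
opening: 1.0
finger_force: 0.0
```

```bash
python3 - <<'E'
from h import *
s=ctrl.get_state(); im,d=ctrl.read_camera("wrist"); np.savez("w1.npz",im=im,d=d); cv2.imwrite("pics/w1.png",im[:,:,::-1])
go([.530,.241,.235],1.6); print(s["qpos"].round(2))
v,u=np.mgrid[0:384,0:512]; u=u.ravel();v=v.ravel();dd=d.ravel()
K,m=cam("wrist"); x=(u-K[0,2])/K[0,0]; y=(v-K[1,2])/K[0,0]; r=np.hypot(x,y)+1e-9
p=np.vstack([x/r*np.tan(r),y/r*np.tan(r),np.ones(len(r))])*dd
H=np.array(m["hand_eye"]); q=H[:3,:3]@p+H[:3,3:]
P=R.from_quat(s["tcp_rot"]).apply(q.T)+s["eef_pos"]
ok=(dd>0)&(r<1.3)
def rect(c,rr,z0,z1):
    k=ok&(np.hypot(P[:,0]-c[0],P[:,1]-c[1])<rr)&(P[:,2]>z0)&(P[:,2]<z1);Q=P[k]
    (a,b),wh,an=cv2.minAreaRect((Q[:,:2]*1000).astype(np.float32)); print(len(Q),round(a,1),round(b,1),np.round(wh),round(an,1),Q[:,2].mean(),u[k].mean(),v[k].mean())
rect((.53,.241),.04,.15,.18); rect((.53,.241),.09,.014,.026)
for q in ["handle","mark_tip","pointer_tip","channel"]: print(q,ctrl.find_in("wrist",q)[:2])
E
```

```text
shift [-0.0005  0.0021  0.0004] turn [-0.0001 -0.0002 -0.0019] t 3.325 pos [0.5304 0.2431 0.2354]
[ 0.26  0.08  1.8  -0.    1.26  1.8 ]
1179 527.8 241.3 [22. 30.] 1.7 0.16301259591447792 263.4003392705683 206.94910941475828
1397 548.9 241.4 [ 28. 112.] 7.7 0.02005352121829564 262.6284896206156 149.91195418754475
handle [{'uv': [262.6, 185.7], 'score': 0.59}, {'uv': [261.7, 163.3], 'score': 0.23}]
mark_tip [{'uv': [250.8, 160.5], 'score': 0.43}]
pointer_tip [{'uv': [266.5, 147.7], 'score': 0.74}, {'uv': [457.2, 61.6], 'score': 0.41}]
channel [{'uv': [140.9, 220.3], 'score': 0.92}, {'uv': [264.7, 146.2], 'score': 0.91}]
```

View pics/w1.png

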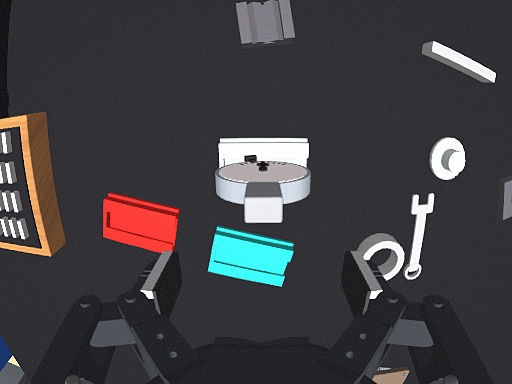

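The wrist view shows the gauge upright in the aluminium channel, with its handle at (263,207). The black mark tab is at (250,159), left of the pointer, which is the +y side. The handle measures 22x30 mm with yaw 1.7°, so I descend and grip.

Request:
carry_out(deltas=[-0.0025, 0.002, 0.04, 0, 0, 0, -0.0025, 0.002, 0.075, 0, 0, 0, -0.0025, 0.002, 0.1, 0, 0, 0, -0.0025, 0.002, 0.107, 0, 0, 0, -0.0025, 0.002, 0.107, 0, 0, 0])

```text
time: 4.15
eef_pos: [0.5282, 0.2411, 0.1286]
tcp_rot: [1.0, 0.017, 0.0, 0.0]
contact_force: [-0.2, -0.6, -0.7]
opening: 0.999
finger_force: 0.0
```

Request:
carry_out(deltas=[0, 0, 0, 0, 0, 0, 0, 0, 0, 0, 0, 0, 0, 0, 0, 0, 0, 0, 0, 0, 0, 0, 0, 0, 0, 0, 0, 0, 0, 0], grip=0, grip_force=80)

```text
time: 4.78
eef_pos: [0.5286, 0.2414, 0.1292]
tcp_rot: [1.0, 0.017, 0.001, -0.0]
contact_force: [0.1, 1.9, 4.2]
opening: 0.337
finger_force: 79.9
```

Request:
carry_out(deltas=[0, 0, -0.0015, 0, 0, 0, 0, 0.01, -0.0015, 0, 0, 0, 0, 0.025, -0.0015, 0, 0, 0, 0, 0.04, -0.0015, 0, 0, 0, 0, 0.055, -0.0015, 0, 0, 0])

```text
time: 5.4
eef_pos: [0.5294, 0.1845, 0.1292]
tcp_rot: [1.0, 0.017, -0.001, 0.0]
contact_force: [0.6, 0.8, -1.9]
opening: 0.347
finger_force: 81.2
```

Request:
carry_out(deltas=[0, 0.015, 0, 0, 0, 0, 0, 0.03, 0, 0, 0, 0, 0, 0.045, 0, 0, 0, 0, 0, 0.06, 0, 0, 0, 0, 0, 0.072, 0, 0, 0, 0])

```text
time: 6.02
eef_pos: [0.5322, 0.113, 0.1297]
tcp_rot: [1.0, 0.017, -0.0, 0.0]
contact_force: [0.2, 0.4, -3.2]
opening: 0.342
finger_force: 81.1
```

```bash
python3 - <<'E'
from h import *
s=ctrl.get_state(); print(s["eef_pos"],s["contact_force"])
out=[]
im,d=ctrl.read_camera("wrist"); out.append(cv2.resize(im[100:300,180:350],None,fx=2.3,fy=2.3,interpolation=2))
for q in ["mark_tip","pointer_tip","handle"]: print(q,ctrl.find_in("wrist",q)[:2])
im,d=ctrl.read_camera("scene"); u,v=proj("scene",[.53,.11,.08]).astype(int); out.append(cv2.resize(im[v-50:v+50,u-40:u+40],(368,460),interpolation=2))
np.savez("s2.npz",d=d); P,u,v=cloud("scene",d)
k=(abs(P[:,0]-.53)<.05)&(abs(P[:,1]-.115)<.06)&(P[:,2]<.15); print(np.percentile(P[k&(P[:,2]>.005)],[0,100],axis=0))
cv2.imwrite("pics/p2.png",np.hstack(out)[:,:,::-1])
E
```

```text
[0.53222361 0.11301858 0.12970772] [ 0.15987883  0.36134476 -3.197618  ]
mark_tip [{'uv': [244.8, 183.3], 'score': 0.65}]
pointer_tip [{'uv': [261.6, 193.9], 'score': 0.78}]
handle [{'uv': [263.0, 227.2], 'score': 0.91}]
[[0.48190258 0.05736099 0.0053239 ]
 [0.57362837 0.16396125 0.14963731]]
```

View pics/p2.png

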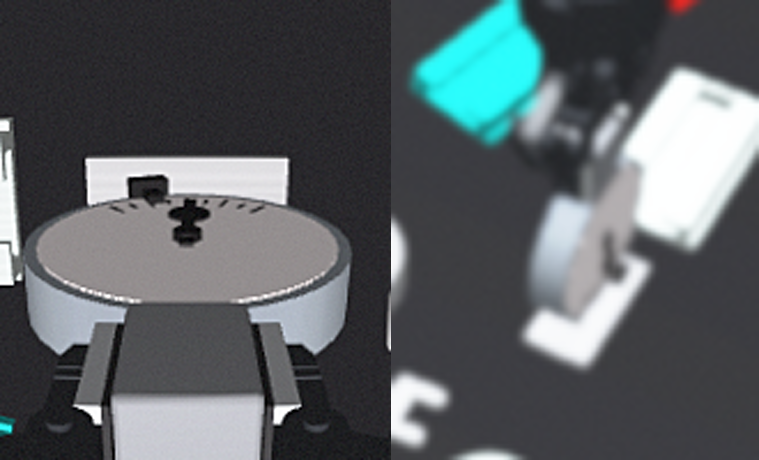

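```bash
python3 - <<'E'
from h import *
K,m=cam("wrist"); H=np.array(m["hand_eye"])
def hit(u,v,X):
    x=(u-K[0,2])/K[0,0]; y=(v-K[1,2])/K[0,0]; r=np.hypot(x,y)
    d=H[:3,:3]@[x/r*np.tan(r),y/r*np.tan(r),1]; t=(X-H[0,3])/d[0]; p=H[:3,3]+t*d
    return -p[1],.123-p[2]   # gauge y, z
for X in (.010,.013,.016):
    for n,a in dict(pivot=(261.5,203.5),tip=(261.6,191),mark=(244.8,183),markinner=(247,187)).items():
        y,z=hit(*a,X); print(X,n,round(y*1e3,1),round(z*1e3,1), round(np.arctan2(y+.0,.070-z),3), round(np.hypot(y,z-.07)*1e3,1))
E
```

```text
0.01 pivot -0.3 71.6 -2.975 1.6
0.01 tip -0.4 43.3 -0.013 26.7
0.01 mark 14.1 21.0 0.28 50.9
0.01 markinner 11.6 32.7 0.302 39.1
0.013 pivot -0.3 79.7 -3.115 9.7
0.013 tip -0.3 52.6 -0.02 17.4
0.013 mark 13.5 31.2 0.334 41.1
0.013 markinner 11.1 42.4 0.383 29.8
0.016 pivot -0.3 87.7 -3.127 17.7
0.016 tip -0.3 61.8 -0.041 8.2
0.016 mark 12.9 41.4 0.423 31.4
0.016 markinner 10.7 52.1 0.536 20.9
```

The gauge is clear of the channel and held upright. In the left crop the pointer pivot is at (187,237) and the mark tab at (149,190), which puts the mark at roughly 0.3 rad. Now I lift and carry it.

Request:
carry_out(deltas=[0, 0, -0.03, 0, 0, 0, 0, 0, -0.07, 0, 0, 0, 0, 0.01, -0.11, 0, 0, 0, -0.005, 0.03, -0.13, 0, 0, 0, -0.01, 0.06, -0.13, 0, 0, 0])

```text
time: 6.9
eef_pos: [0.5255, 0.0543, 0.2629]
tcp_rot: [1.0, 0.018, 0.003, 0.0]
contact_force: [0.5, -1.8, -3.5]
opening: 0.342
finger_force: 81.1
```

Request:
carry_out(deltas=[-0.006, 0.045, 0, 0, 0, 0, -0.012, 0.09, 0, 0, 0, 0, -0.018, 0.135, 0, 0, 0, 0, -0.024, 0.18, 0, 0, 0, 0, -0.03, 0.22, 0, 0, 0, 0])

```text
time: 7.52
eef_pos: [0.5016, -0.168, 0.2598]
tcp_rot: [1.0, 0.017, 0.0, -0.0]
contact_force: [-0.0, 0.4, -3.8]
opening: 0.344
finger_force: 81.1
```

Request:
carry_out(deltas=[0, 0.02, 0, 0, 0, 0, 0, 0.03, 0, 0, 0, 0, 0, 0.03, 0.02, 0, 0, 0, 0, 0.03, 0.03, 0, 0, 0, 0, 0.03, 0.03, 0, 0, 0])

```text
time: 8.15
eef_pos: [0.5019, -0.1954, 0.2274]
tcp_rot: [1.0, 0.018, -0.002, -0.001]
contact_force: [0.1, 0.3, -3.9]
opening: 0.34
finger_force: 80.9
```

```bash
python3 - <<'E'
from h import *
s=ctrl.get_state(); go([.502,-.199,.206],2)
print(s["contact_force"],R.from_quat(s["tcp_rot"]).as_matrix()[:,2].round(4))
out=[]
for n in ["scene","side"]:
    im,d=ctrl.read_camera(n); u,v=proj(n,[.503,-.199,.1]).astype(int); out.append(cv2.resize(im[v-50:v+50,u-50:u+50],(400,400),interpolation=2))
    P,_,_=cloud(n,d); k=(np.hypot(P[:,0]-.503,P[:,1]+.199)<.06)
    for a,b in ((.062,.08),(.084,.1),(.1,.116)):
        Q=P[k&(P[:,2]>a)&(P[:,2]<b)]; print(n,a,len(Q),np.percentile(Q,[2,98],axis=0).round(3).tolist() if len(Q) else "")
cv2.imwrite("pics/p3.png",np.hstack(out)[:,:,::-1])
E
```

```text
shift [0.0001 0.0036 0.0214] turn [-0.0028  0.0036  0.0002] t 8.15 pos [ 0.5019 -0.1954  0.2274]
[ 0.12678832  0.26520638 -3.92881915] [-0.0037  0.0026 -1.    ]
scene 0.062 86 [[0.51, -0.211, 0.063], [0.529, -0.184, 0.078]]
scene 0.084 0 
scene 0.1 335 [[0.487, -0.234, 0.105], [0.523, -0.155, 0.112]]
side 0.062 107 [[0.487, -0.214, 0.063], [0.505, -0.188, 0.078]]
side 0.084 0 
side 0.1 439 [[0.482, -0.236, 0.104], [0.522, -0.158, 0.114]]
```

View pics/p3.png

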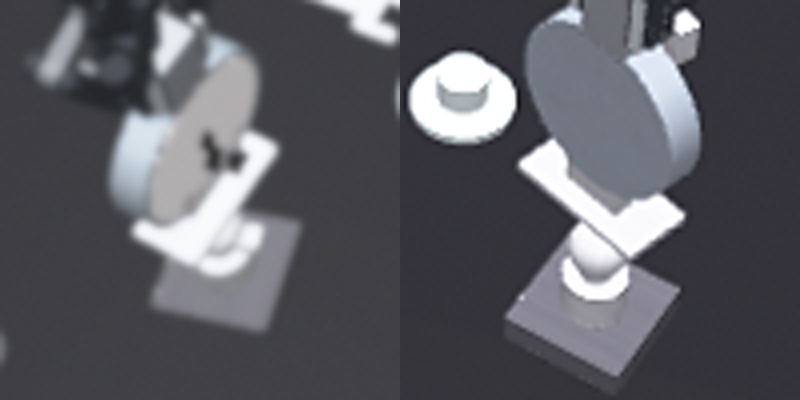

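The foot is centred over the ball. In the side view the ball is at crop px (597,250) and the foot is about 23 mm above it. I lower it gently while watching the force.

Request:
carry_out(deltas=[0, 0.003, 0.01, 0, 0, 0, 0, 0.003, 0.018, 0, 0, 0, 0, 0.003, 0.022, 0, 0, 0, 0, 0.003, 0.024, 0, 0, 0, 0, 0.003, 0.024, 0, 0, 0])

```text
time: 8.88
eef_pos: [0.5029, -0.2001, 0.2058]
tcp_rot: [1.0, 0.017, -0.0, -0.0]
contact_force: [0.9, 0.6, -2.6]
opening: 0.343
finger_force: 81.2
```

Request:
carry_out(deltas=[0, 0, 0.002, 0, 0, 0, 0, 0, 0.004, 0, 0, 0, 0, 0, 0.004, 0, 0, 0])

```text
time: 9.25
eef_pos: [0.5032, -0.2002, 0.2023]
tcp_rot: [1.0, 0.017, 0.0, 0.0]
contact_force: [-0.7, 0.3, -1.6]
opening: 0.341
finger_force: 81.2
```

```bash
python3 - <<'E'
from h import *
for i in range(4):
    s=ctrl.get_state(); print(s["eef_pos"].round(4),s["contact_force"].round(2),s["tcp_rot"].round(4)); ctrl.read_camera("side")
E
```

```text
[ 0.5032 -0.2002  0.2023] [-0.71  0.26 -1.59] [9.999e-01 1.690e-02 5.000e-04 3.000e-04]
[ 0.5032 -0.2002  0.2023] [-0.75  0.23 -1.33] [9.999e-01 1.690e-02 4.000e-04 3.000e-04]
[ 0.5031 -0.2002  0.2023] [-0.39 -0.47 -1.7 ] [9.999e-01 1.690e-02 4.000e-04 3.000e-04]
[ 0.5031 -0.2002  0.2023] [-0.12 -0.65 -0.56] [9.999e-01 1.690e-02 4.000e-04 3.000e-04]
```

Request:
carry_out(deltas=[0, 0, 0.002, 0, 0, 0, 0, 0, 0.004, 0, 0, 0, 0, 0, 0.004, 0, 0, 0, 0, 0, 0.004, 0, 0, 0])

```text
time: 9.95
eef_pos: [0.5031, -0.2002, 0.1982]
tcp_rot: [1.0, 0.017, 0.0, 0.0]
contact_force: [0.8, 0.0, 1.2]
opening: 0.336
finger_force: 81.5
```

```bash
python3 - <<'E'
from h import *
f=[]
for i in range(6):
    s=ctrl.get_state(); f.append(s["contact_force"]); im,d=ctrl.read_camera("side")
print(s["eef_pos"].round(4),np.mean(f,0).round(2),s["time"])
E
```

```text
[ 0.5031 -0.2002  0.1981] [ 0.3  -0.57  0.65] 10.2
```

Request:
carry_out(deltas=[0, -0.0041, 0.0001, -0.03, 0, 0, 0, -0.0083, 0.0002, -0.06, 0, 0, 0, -0.0124, 0.0006, -0.09, 0, 0, 0, -0.0165, 0.001, -0.12, 0, 0, 0, -0.0206, 0.0016, -0.15, 0, 0])

```text
time: 10.88
eef_pos: [0.5021, -0.1792, 0.1963]
tcp_rot: [0.997, 0.017, 0.001, 0.076]
contact_force: [-0.2, -1.7, 0.6]
opening: 0.341
finger_force: 81.8
```

```bash
cat > m.py <<'E'
from h import *
f=[]
for i in range(6):
    s=ctrl.get_state(); f.append(s["contact_force"]); im,d=ctrl.read_camera("wrist")
M=R.from_quat(s["tcp_rot"]).as_matrix(); a=np.arcsin(-M[1,2])
print(s["eef_pos"].round(4),np.mean(f,0).round(2),s["time"],"tilt",a.round(3),"ballc",(s["eef_pos"]+.138*M[:,2]).round(4),"ff",s["finger_force"])
for q in ["mark_tip","pointer_tip"]: print(q,ctrl.find_in("wrist",q)[:2])
np.savez("w.npz",im=im,s=s)
E
python3 m.py
```

```text
[ 0.502  -0.1785  0.1959] [ 0.25 -0.05  1.24] 11.125 tilt 0.147 ballc [ 0.5026 -0.1988  0.0594] ff 81.7095673084259
mark_tip [{'uv': [243.9, 184.1], 'score': 0.69}, {'uv': [350.2, 256.7], 'score': 0.24}]
pointer_tip [{'uv': [257.6, 194.7], 'score': 0.56}]
```

Request:
carry_out(deltas=[0, -0.0041, -0.0004, -0.03, 0, 0, 0, -0.0083, -0.0004, -0.06, 0, 0, 0, -0.0124, 0, -0.09, 0, 0, 0, -0.0165, 0.0004, -0.12, 0, 0, 0, -0.0206, 0.001, -0.15, 0, 0])

```text
time: 11.9
eef_pos: [0.5015, -0.1595, 0.1924]
tcp_rot: [0.988, 0.017, 0.003, 0.152]
contact_force: [-0.2, -1.6, 1.0]
opening: 0.345
finger_force: 81.7
```

Request:
carry_out(deltas=[0, 0, 0, 0, 0, 0, 0, 0, 0, 0, 0, 0, 0, 0, 0, 0, 0, 0, 0, 0, 0, 0, 0, 0, 0, 0, 0, 0, 0, 0])

```text
time: 12.52
eef_pos: [0.5014, -0.1591, 0.192]
tcp_rot: [0.989, 0.016, 0.003, 0.149]
contact_force: [-0.1, 2.7, 1.1]
opening: 0.34
finger_force: 81.7
```

Request:
carry_out(deltas=[0, 0, 0, 0, 0, 0, 0, 0, 0, 0, 0, 0, 0, 0, 0, 0, 0, 0, 0, 0, 0, 0, 0, 0, 0, 0, 0, 0, 0, 0])

```text
time: 13.15
eef_pos: [0.5015, -0.1591, 0.1921]
tcp_rot: [0.989, 0.017, 0.002, 0.149]
contact_force: [-0.4, 2.9, 0.7]
opening: 0.341
finger_force: 81.7
```

```bash
python3 m.py; python3 - <<'E'
from h import *
w=np.load("w.npz",allow_pickle=True)["im"]; im,d=ctrl.read_camera("scene")
u,v=proj("scene",[.515,-.175,.13]).astype(int)
cv2.imwrite("pics/p4.png",np.hstack([cv2.resize(w[165:225,220:300],(440,330),interpolation=2),cv2.resize(im[v-30:v+30,u-32:u+32],(352,330),interpolation=2)])[:,:,::-1])
E
```

```text
[ 0.5015 -0.1592  0.1921] [0.03 3.1  0.81] 13.4 tilt 0.3 ballc [ 0.5028 -0.1999  0.0603] ff 81.70884847640991
mark_tip [{'uv': [242.9, 181.7], 'score': 0.46}]
pointer_tip [{'uv': [257.4, 194.5], 'score': 0.61}]
```

View pics/p4.png

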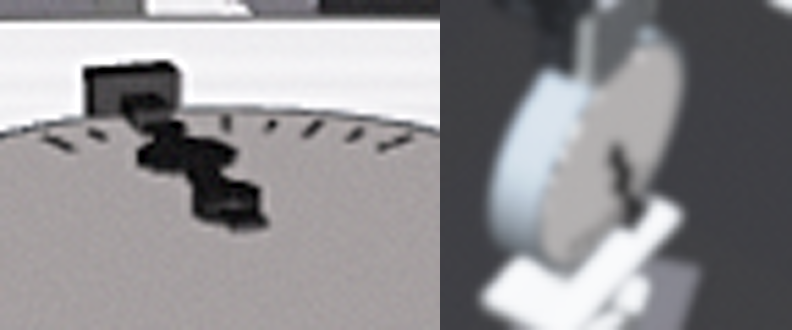

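```bash
python3 - <<'E'
from h import *
K,m=cam("wrist"); H=np.array(m["hand_eye"])
def hit(u,v,X):
    x=(u-K[0,2])/K[0,0]; y=(v-K[1,2])/K[0,0]; r=np.hypot(x,y)
    d=H[:3,:3]@[x/r*np.tan(r),y/r*np.tan(r),1]; t=(X-H[0,3])/d[0]; p=H[:3,3]+t*d
    return np.array([-p[1],.122-p[2]])
c=lambda x,y:(220+x/5.5,165+y/5.5)
for X in (.008,.01,.012):
    p0=hit(*c(230,205),X)
    for n,a in dict(pivot=(230,205),bob=(185,155),tip=(158,122),minner=(145,108),mblocktop=(145,97),tabTL=(84,68),tabTR=(178,66),tabBR=(181,106),tabBL=(90,116)).items():
        e=hit(*c(*a),X)-p0; print(X,n,(e*1e3).round(1),round(np.arctan2(e[0],-e[1]),3),round(np.hypot(*e)*1e3,1))
E
```

```text
0.008 pivot [0. 0.] 3.142 0.0
0.008 bob [  6.4 -20.9] 0.299 21.9
0.008 tip [ 11.  -36.9] 0.289 38.5
0.008 minner [ 13.3 -44.4] 0.292 46.3
0.008 mblocktop [ 13.6 -50.5] 0.263 52.3
0.008 tabTL [ 25.  -68.3] 0.351 72.7
0.008 tabTR [  8.8 -69.5] 0.127 70.1
0.008 tabBR [  7.7 -45.5] 0.167 46.1
0.008 tabBL [ 21.7 -40.1] 0.496 45.6
0.01 pivot [0. 0.] 3.142 0.0
0.01 bob [  6.3 -20.3] 0.299 21.3
0.01 tip [ 10.7 -35.9] 0.289 37.5
0.01 minner [ 13.  -43.2] 0.292 45.1
0.01 mblocktop [ 13.3 -49.2] 0.263 50.9
0.01 tabTL [ 24.3 -66.5] 0.351 70.8
0.01 tabTR [  8.6 -67.6] 0.127 68.2
0.01 tabBR [  7.5 -44.2] 0.167 44.9
0.01 tabBL [ 21.1 -39. ] 0.496 44.4
0.012 pivot [0. 0.] 3.142 0.0
0.012 bob [  6.1 -19.8] 0.299 20.7
0.012 tip [ 10.4 -34.9] 0.289 36.4
0.012 minner [ 12.6 -42. ] 0.292 43.8
0.012 mblocktop [ 12.9 -47.8] 0.263 49.5
0.012 tabTL [ 23.7 -64.6] 0.351 68.8
0.012 tabTR [  8.4 -65.8] 0.127 66.3
0.012 tabBR [  7.3 -43. ] 0.167 43.6
0.012 tabBL [ 20.5 -37.9] 0.496 43.1
```

```bash
python3 - <<'E'
from h import *
from scipy.optimize import brentq
K,m=cam("wrist"); H=np.array(m["hand_eye"])
def hit(u,v,X):
    x=(u-K[0,2])/K[0,0]; y=(v-K[1,2])/K[0,0]; r=np.hypot(x,y)
    d=H[:3,:3]@[x/r*np.tan(r),y/r*np.tan(r),1]; t=(X-H[0,3])/d[0]; p=H[:3,3]+t*d
    return np.array([-p[1],.122-.07-p[2]])
c=lambda x,y:(220+x/5.5,165+y/5.5)
y0=hit(*c(230,205),.011)[0]; print("pivot lat",y0)
for n,a,r in (("topmid",(131,67),.035),("botmid",(135.5,111),.035),("tip",(145,100),.034),("tip2",(158,122),.034)):
    f=lambda X:np.hypot(hit(*c(*a),X)[0]-y0,hit(*c(*a),X)[1])-r
    X=brentq(f,-.01,.03 if f(.03)<0 else .025) if f(-.01)*f(.025)<0 else None
    if X: e=hit(*c(*a),X); print(n,X,np.arctan2(e[0]-y0,-e[1]),(e[0]-y0)*1e3)
# corners of end face: angle from corner pair with r of corner = hypot(35,7)
E
```

```text
pivot lat -0.0005778266796424808
topmid 0.020133234624872133 0.41790584300542566 14.204659306287606
botmid 0.013443901387180069 0.40140602701928774 13.674954776108322
tip 0.015255688143316985 0.3683443151587595 12.242424090191829
tip2 0.01172520664058104 0.31179034320758037 10.42994711918629
```

The pointer lies almost over the mark tab: in the left crop the pivot is at (230,205), the bob at (185,155) and the tab at (132,90). I use wrist depth to remove the parallax.

```bash
python3 - <<'E'
from h import *
K,m=cam("wrist"); H=np.array(m["hand_eye"])
s=ctrl.get_state(); ims=[];ds=[]
for i in range(6):
    im,d=ctrl.read_camera("wrist"); ims.append(im.astype(float)); ds.append(d)
im=np.mean(ims,0); d=np.median(ds,0); print(np.std(ds,0)[175:205,235:270].mean())
np.savez("avg.npz",im=im,d=d)
v,u=np.mgrid[165:215,230:290]; dd=d[165:215,230:290]; g=im[165:215,230:290].mean(2)
x=(u-K[0,2])/K[0,0]; y=(v-K[1,2])/K[0,0]; r=np.hypot(x,y)+1e-9
p=np.stack([x/r*np.tan(r),y/r*np.tan(r),np.ones_like(r)],-1)*dd[...,None]
q=p@H[:3,:3].T+H[:3,3]; G=np.stack([q[...,0],-q[...,1],.122-q[...,2]],-1)*1e3
for vv in range(176,205,2):
    print(vv,' '.join(f"{uu}:{G[vv-165,uu-230,0]:.0f},{G[vv-165,uu-230,1]:.0f},{G[vv-165,uu-230,2]:.0f}" for uu in range(234,266,2) if g[vv-165,uu-230]<95))
big=cv2.resize(im[172:208,230:270].clip(0,255).astype(np.uint8),(640,576),interpolation=cv2.INTER_CUBIC)
cv2.imwrite("pics/p5.png",big[:,:,::-1])
E
```

```text
0.0031057114
176 248:16,11,19 250:16,9,19
178 236:16,21,26 238:16,19,25 240:16,18,25 242:16,16,25 244:16,14,25 246:16,13,25 248:16,11,25 250:16,9,24
180 236:14,21,26 238:15,19,28 240:15,17,28 242:15,16,28 244:15,14,27 246:14,13,26 248:14,11,25 250:14,9,25
182 236:13,21,26 238:13,19,28 240:13,17,28 242:13,16,27 244:13,14,27 246:13,13,27 248:13,11,27 250:12,9,25
184 236:11,21,25 238:11,19,28 240:11,18,27 242:12,16,29 244:13,14,33 246:13,12,33 248:13,11,33 250:13,9,32
186 242:10,16,29 244:12,14,35 246:12,12,36 248:12,10,36 250:12,9,35 260:9,1,27
188 246:11,12,37 248:12,10,40 250:12,9,40 252:12,7,40
190 238:10,18,38 248:11,10,44 250:12,9,45 252:12,7,45 254:12,5,46 256:12,4,45 258:12,2,45
192 246:12,11,50 248:12,10,50 250:12,8,51 252:12,7,50 254:12,5,50 256:12,4,51 258:12,2,50 260:12,1,49 262:12,-1,50
194 246:12,11,55 248:12,10,55 250:12,8,55 252:12,7,55 254:12,5,55 256:12,4,55 258:12,2,55 260:12,1,55
196 252:11,7,58 254:12,5,59 256:12,4,60 258:12,2,59
198 256:12,4,64 258:12,2,66 260:12,1,66 262:12,-1,66 264:12,-2,66
200 256:13,3,71 258:12,2,70 260:13,1,71 262:12,-1,70 264:13,-2,71
202 256:12,3,72 258:12,2,73 260:12,1,74 262:12,-1,73 264:12,-2,73
204 256:10,3,72 258:11,2,73 260:11,1,74 262:12,-1,77 264:12,-2,76
```

View pics/p5.png

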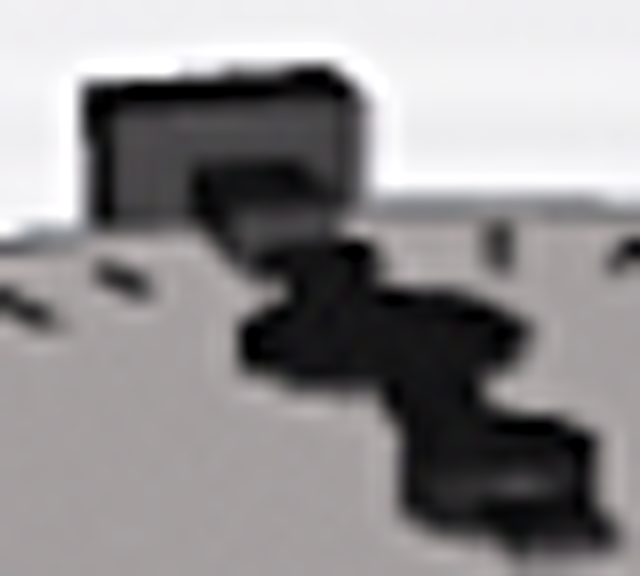

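Depth puts the mark at about 0.31–0.325 rad and the pointer at 0.30, with the stud pressed about 5 mm. I lean a touch more, let it settle, then check.

Request:
carry_out(deltas=[0, -0.0008, 0, -0.006, 0, 0, 0, -0.0017, 0, -0.012, 0, 0, 0, -0.0017, 0, -0.012, 0, 0, 0, -0.0017, 0, -0.012, 0, 0, 0, -0.0017, 0, -0.012, 0, 0])

```text
time: 14.52
eef_pos: [0.5014, -0.1577, 0.1917]
tcp_rot: [0.988, 0.017, 0.003, 0.155]
contact_force: [-0.2, 2.5, 0.9]
opening: 0.338
finger_force: 81.9
```

Request:
carry_out(deltas=[0, 0, 0, 0, 0, 0, 0, 0, 0, 0, 0, 0, 0, 0, 0, 0, 0, 0, 0, 0, 0, 0, 0, 0, 0, 0, 0, 0, 0, 0])

```text
time: 15.15
eef_pos: [0.5014, -0.1577, 0.1917]
tcp_rot: [0.988, 0.017, 0.003, 0.155]
contact_force: [-0.0, 3.1, 1.3]
opening: 0.343
finger_force: 81.9
```

Request:
carry_out(deltas=[0, 0, 0, 0, 0, 0, 0, 0, 0, 0, 0, 0, 0, 0, 0, 0, 0, 0, 0, 0, 0, 0, 0, 0, 0, 0, 0, 0, 0, 0])

```text
time: 15.78
eef_pos: [0.5014, -0.1577, 0.1917]
tcp_rot: [0.988, 0.017, 0.003, 0.155]
contact_force: [-0.5, 2.3, 1.6]
opening: 0.339
finger_force: 81.9
```

Request:
carry_out(deltas=[0, 0, 0, 0, 0, 0, 0, 0, 0, 0, 0, 0, 0, 0, 0, 0, 0, 0, 0, 0, 0, 0, 0, 0, 0, 0, 0, 0, 0, 0])

```text
time: 16.4
eef_pos: [0.5014, -0.1577, 0.1917]
tcp_rot: [0.988, 0.017, 0.003, 0.155]
contact_force: [-1.2, 2.1, 1.1]
opening: 0.338
finger_force: 81.8
```

```bash
python3 m.py; python3 - <<'E'
from h import *
ims=[ctrl.read_camera("wrist")[0].astype(float) for i in range(6)]
a=np.mean(ims,0); b=np.load("avg.npz")["im"]
print("motion",np.abs(ims[0]-ims[5])[176:206,232:270].mean())
f=lambda i:cv2.resize(i[172:208,230:270].clip(0,255).astype(np.uint8),(400,360),interpolation=cv2.INTER_CUBIC)
cv2.imwrite("pics/p6.png",np.hstack([f(b),f(a)])[:,:,::-1])
E
```

```text
[ 0.5014 -0.1576  0.1917] [-0.46  2.64  1.26] 16.65 tilt 0.312 ballc [ 0.5029 -0.2     0.0603] ff 81.8287467956543
mark_tip [{'uv': [244.5, 182.1], 'score': 0.65}]
pointer_tip [{'uv': [257.8, 195.8], 'score': 0.62}]
motion 2.325146198830409
```

View pics/p6.png

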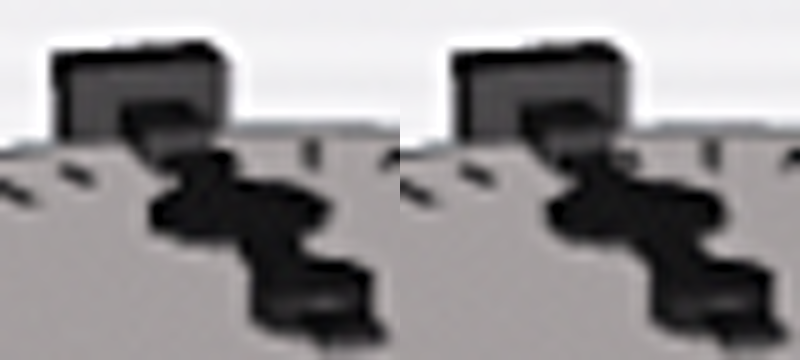

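The mark stayed fixed while the pointer moved onto it. The pointer tip is still slightly right of the nub at (570,145), so I add a last 0.01 rad and let it settle.

Request:
carry_out(deltas=[0, -0.0007, 0, -0.005, 0, 0, 0, -0.0014, 0, -0.01, 0, 0, 0, -0.0014, 0, -0.01, 0, 0, 0, -0.0014, 0, -0.01, 0, 0, 0, -0.0014, 0, -0.01, 0, 0])

```text
time: 17.73
eef_pos: [0.5014, -0.1564, 0.1913]
tcp_rot: [0.987, 0.017, 0.003, 0.16]
contact_force: [-0.8, 2.1, 0.9]
opening: 0.339
finger_force: 81.8
```

Request:
carry_out(deltas=[0, 0, 0, 0, 0, 0, 0, 0, 0, 0, 0, 0, 0, 0, 0, 0, 0, 0, 0, 0, 0, 0, 0, 0, 0, 0, 0, 0, 0, 0])

```text
time: 18.35
eef_pos: [0.5014, -0.1564, 0.1912]
tcp_rot: [0.987, 0.017, 0.003, 0.16]
contact_force: [-0.6, 0.9, 1.7]
opening: 0.341
finger_force: 81.8
```

Request:
carry_out(deltas=[0, 0, 0, 0, 0, 0, 0, 0, 0, 0, 0, 0, 0, 0, 0, 0, 0, 0, 0, 0, 0, 0, 0, 0, 0, 0, 0, 0, 0, 0])

```text
time: 18.98
eef_pos: [0.5014, -0.1563, 0.1912]
tcp_rot: [0.987, 0.017, 0.003, 0.16]
contact_force: [-0.3, 0.9, 0.3]
opening: 0.337
finger_force: 81.8
```

Request:
carry_out(deltas=[0, 0, 0, 0, 0, 0, 0, 0, 0, 0, 0, 0, 0, 0, 0, 0, 0, 0, 0, 0, 0, 0, 0, 0, 0, 0, 0, 0, 0, 0])

```text
time: 19.6
eef_pos: [0.5014, -0.1563, 0.1913]
tcp_rot: [0.987, 0.017, 0.003, 0.16]
contact_force: [-0.8, 1.2, 0.8]
opening: 0.339
finger_force: 81.8
```

```bash
python3 m.py && python3 -c "
from h import *
print(ctrl.sign_off())"
```

```text
[ 0.5014 -0.1563  0.1912] [-0.09  1.59  0.95] 19.85 tilt 0.322 ballc [ 0.5029 -0.2     0.0603] ff 81.77163362503052
mark_tip [{'uv': [245.0, 186.6], 'score': 0.56}]
pointer_tip [{'uv': [256.8, 194.9], 'score': 0.76}]
the job is handed in; nothing more can be done
None
```

I handed the job in at about 20 s with the gauge held still on the stud, pressed an estimated 5 mm and leaning 0.322 rad, against my reading of the mark at 0.30–0.33 rad; the hand-in returned no verdict.

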